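Seat the transformer can in its corner bay

ROBOT

A 6-joint arm with a two-finger parallel gripper is mounted at the origin on the work surface. World frame = base frame: x ahead of the robot, y to its left, z up, the work surface at z = 0. Lengths are in mm, angles in degrees, forces in N, time in s.
With the tool pointing down it reaches from about 350 to 875 mm from the base axis. Payload 4.2 kg.
Tool frame: the origin (TCP) lies midway between the tips of the shut fingers; the grasp point (between the pads) lies 19 mm behind it; z points along the fingers, x is the direction in which the jaws open and shut, and the axes are right-handed (so a half turn about z gives the same grasp; the last joint's range is limited). The gripper opens to 87 mm and grips with 3 to 60 N. Pads are 19 mm wide; open, the fingers measure 117 mm over their backs; the gripper's body (75 mm by 190 mm) begins 51 mm behind the grasp point.
Start: joints at [82.311, 22.042, 0.453, 0, -68.411, -14.817], TCP at [239.202, 577.392, 222.55] pointing down, gripper open.
Joint ranges: [-179.83, 179.83], [-69.29, 118.12], [-61.27, 80.66], [-181.25, 117.63], [-171.15, -9.14], [-177.46, 177.46]. Speed limits (degrees/s): [159.86, 159.86, 180, 180, 180, 180].

INTERFACE

Orientations are given as a 3x3 rotation matrix whose columns are the frame's x, y, z axes.
In Python, from bench import robot gives the robot as it stands.
- The arm moves only by the tool send_rows, never from a script. Its argument "moves" is a list of rows, each a list of 7 numbers: the turn, a rotation vector about the tool's x, y, z in rad, then the shift along the tool's x, y, z in mm, then the opening, from 0 (shut) to 1 (fully open). In form: [[rx, ry, rz, tx, ty, tz, jaw], ...]. A call has 1 to 12 rows; each row shifts and turns the pose as measured when the row begins, along the tool's axes as they then stand; what a row does not reach is not made up. A row lasts 1/10 s, in which the tool goes at most 50 mm and 8.59 degrees, less where a joint would pass 70% of its speed; a pose out of reach is approached as far as the arm can. A call is refused whole if a number of a shift passes 50 or a number of a turn 0.15, either way. A call with a gripper value outside its range is refused whole. The fingers move at their own pace and stop on an object; the grip force is fixed at half the most. Time passes only in rows, so rows that do not move let the fingers close. It gives the time, the measured TCP pose, the force and the opening at its end, in the units of the state.
- robot.state(): the state, without advancing time (a new reading comes with each control period).
- robot.snapshot(name): name is "scene" or "top" or "wrist"; returns the picture (400x640x3 uint8, blue, green, red); there is no depth.
- robot.camera_model(name): a dict with "intrinsics" (3x3 intrinsics, pixels), "origin" and "rotation" of the camera in the world; the wrist camera has in their place "tool_from_camera" (4x4, takes a point from camera to tool coordinates, whose origin is the TCP and whose axes are the tool frame's). Camera axes: x right, y up, looking along -z (the intrinsics and any distortion apply to the point x, -y, -z); pixel columns grow to the right and rows downward; lengths in mm; the calibration is good to about 2 mm. A picture is of the moment at which its call begins: read the wrist's pose just before it. camera_model takes no time and is no camera call.
- robot.job_done(): hands the job in, once; it reports no verdict.
Trained networks look in the newest picture that a camera, given by its name, has taken for a name from the list of things; names that differ only in an ending like _2 or _b are one class to them, and where a whole thing is asked for, a point or a joint stands for the part that bears it (a point fixed in the world has none). Each returns a list of dicts, best first, with "score" (0 to 1); they miss things now and then, are a little off and sometimes report something else, mostly with a low value. They report only what shows in the picture. A call takes as long as a camera call. They do not tell look-alikes from the thing itself.
- robot.cut_out(target, camera): "mask" (400x640 bool, what is visible of it) and "box" ([left, top, right, bottom] in pixels, round what is visible of it).
The state is a dict: "time": time; "q": joint angles; "joint_velocities": joint speeds; "tau": joint torques, N m; "eef_pos": TCP position; "tcp_rot": TCP orientation; "wrist_force": force on the tool from outside, world axes, zero at the start; "wrist_torque": the same for the moment, N m; "finger_gap": finger opening in mm.
Only numpy, scipy, OpenCV 4.12 (cv2) and the standard library are available. Lean on these libraries where they do the work, as an engineer would, in place of code of your own. Each camera call takes 0.05 s, during which the arm holds its last target. There are 200 camera calls.

TASK

The preamplifier is open on the bench and its little steel transformer can (the one with the copper band) is loose on the chassis floor. With a fingertip, push the can back until its long side lies flat against the aluminium rail, then slide it left along the rail into the corner bay until it is fully home: hard up to the end stop and flat against the rail. Push it only - do not pick it up or tip it - and leave the loose knob, the loose capacitor and everything else on the bench alone.

Things in the scene. Friction and masses are not known exactly. Their poses are not given: they have to be found in the camera images.
- chassis: the open preamplifier, 440 (y) x 300 (x) mm, walls 42 mm high, fixed on the bench, turned up to 12 degrees. Origin on the bench under the middle of its floor; x to its rear (away from the robot), y to its left (along the rail), z up. Floor: gold sheet, upper side at z = 3 mm. Blue front panel 44 mm high at x = -150 mm; control bodies behind it reach x = -130 mm; from there to the rail the floor is clear
- rail (a point): middle of the aluminium rail's front face (the one towards the robot), at its top edge: chassis (45, 0, 19) mm; axes as the chassis. The rail is 3 mm thick, stands 16 mm above the floor and runs from y = -180 to +180 mm. Behind it lie a circuit board and a toroid, up to 38 mm above the floor
- stop (a point): foot of the steel end stop, on the floor where it meets the rail: chassis (45, 175, 3) mm; axes as the chassis. The stop is 36 mm high, 42 mm long, its face looks to -y. It ends the corner bay at the rail's left end. Its top turns over as a 12 mm lip above the bay, 34.5 mm above the floor: the can slides under it with 4.5 mm to spare
- cheek (a point): inner edge of the bay's mouth, on the floor: chassis (6, 155, 3) mm; axes as the chassis. From here a steel cheek 14 mm high runs opposite the rail to the end stop (bay 39 mm wide, 20 mm long); ahead of here it flares outwards to chassis (-3, 142) mm. The rear 27 mm or so of a seated can stays outside the bay
- seat (a point): where the centre of the can lies when fully home in the corner bay: chassis x = +27, y = +145, z = +18 mm; axes parallel to the chassis axes
- can_mid (a point): centre of the loose transformer can, a plain steel block with a copper band round its middle: 36 (its x) x 60 (its y, the long side) x 30 mm high, flat on the chassis floor, 0.11 to 0.22 kg; centre 15 mm above the floor. Starts between panel and rail, turned up to 30 degrees, 110 to 215 mm to the right of the seat. Pressing it hard on the rail brakes it
- knob_loose: loose black control knob, 26 mm across, 18 mm high, standing on the chassis floor at the front left, near chassis (-90, +125) mm; origin centre of its underside; bystander
- cap_loose: loose blue capacitor, 18 mm across, 30 mm high, standing on the chassis floor at the front right, near chassis (-85, -150) mm; origin centre of its underside; bystander
- cleaner: red spray can, 66 mm across, 170 mm high, on the bench to the right; origin centre of its underside; bystander
- polish: white and blue bottle, 56 mm across, 130 mm high, on the bench to the right; origin centre of its underside; bystander
- driver: screwdriver with red handle lying on the bench to the left; bystander
- tape: yellow roll of tape, 90 mm across, 19 mm high, on the bench to the right; origin centre of its underside; bystander
- screw_dish: steel dish, 80 mm across, 22 mm high, on the bench to the left; origin centre of its underside; bystander
There are look-alikes about, which are no part of the job. What is shaped like the part that bears can_mid but black or purple is not meant.

How it is judged:
By the outcome, as a careful person would: the job done as asked, in the order asked, and still so for the second after the job is handed in, with the robot touching nothing.
It also fails if it takes over 48 s, if anything falls off the work surface, if the arm or the gripper's body presses on something with over 40 N, if the wrist force passes 120 N, or if a joint passes its speed limit or range.

## Working session

There is one attempt and no reset: what is moved stays moved. The work goes in short steps, Python scripts to look and compute and a tool call to move; the robot and the scene stay as the last step left them, time stands still between calls to the robot, and variables do not carry over. Pictures are saved under pics/ and viewed, about 8 in all and at most 12, crops included, and the job is handed in when it is done.

Besides the shell and the picture viewer there is one more tool, called as name(argument=value, ...) on one line, values as JSON. send_rows: Moves the arm, as the interface text tells. Its arguments: {"type":"object","properties":{"moves":{"type":"array"}},"required":["moves"]}

```bash
mkdir -p pics; ls; python3 - <<'E'
from bench import robot
import cv2,numpy as np
np.set_printoptions(precision=4,suppress=True)
for n in("top","scene"):
    im=robot.snapshot(n); cv2.imwrite(f"pics/{n}0.png",im)
    print(n,robot.camera_model(n))
    for t in ("can_mid","chassis","knob_loose","cap_loose"):
        for d in robot.cut_out(t,n)[:3]: print(t,round(d["score"],2),d["box"],d["mask"].sum())
s=robot.state();print(s["time"],s["eef_pos"],s["tcp_rot"],s["finger_gap"])
print(robot.camera_model("wrist"))
E
```

```text
pics
top {'intrinsics': array([[508.3923,   0.    , 321.7116],
       [  0.    , 508.3923, 204.3699],
       [  0.    ,   0.    ,   1.    ]]), 'origin': array([ 360.1287,  -10.0262, 1643.1152]), 'rotation': array([[-0.015 ,  0.9971, -0.0748],
       [-0.9997, -0.0136,  0.0201],
       [ 0.019 ,  0.0751,  0.997 ]])}
can_mid 0.79 [340.7, 242.8, 351.9, 261.2] 213
can_mid 0.59 [303.1, 241.4, 326.7, 256.5] 210
can_mid 0.46 [316.8, 176.2, 337.0, 185.4] 210
chassis 0.91 [254.6, 126.1, 396.7, 226.1] 13029
knob_loose 0.45 [284.5, 197.5, 293.5, 203.8] 35
scene {'intrinsics': array([[403.9344,   0.    , 322.2423],
       [  0.    , 403.9344, 203.1446],
       [  0.    ,   0.    ,   1.    ]]), 'origin': array([ 956.97  , -783.6844,  913.1315]), 'rotation': array([[ 0.8514, -0.374 ,  0.3678],
       [ 0.5244,  0.5912, -0.6128],
       [ 0.0117,  0.7146,  0.6995]])}
can_mid 0.82 [271.7, 181.9, 292.7, 195.5] 217
can_mid 0.65 [251.2, 197.1, 272.2, 218.0] 279
can_mid 0.61 [325.2, 215.2, 344.9, 235.2] 298
chassis 0.8 [250.3, 163.1, 417.4, 310.1] 12653
chassis 0.66 [324.7, 214.5, 344.9, 233.0] 267
knob_loose 0.39 [416.6, 137.5, 439.2, 151.8] 234
0.5 [239.2087 577.3821 222.5223] [[-0.3828 -0.9238 -0.    ]
 [-0.9238  0.3828 -0.    ]
 [ 0.      0.     -1.    ]] 86.9288222335986
{'intrinsics': array([[283.8286,   0.    , 319.3653],
       [  0.    , 283.8286, 200.4728],
       [  0.    ,   0.    ,   1.    ]]), 'tool_from_camera': array([[   1.    ,   -0.0013,    0.0006,   -0.5461],
       [  -0.0011,   -0.9629,   -0.2699,  -72.7767],
       [   0.0009,    0.2699,   -0.9629, -162.3533],
       [   0.    ,    0.    ,    0.    ,    1.    ]])}
```

```bash
python3 - <<'E'
import cv2,numpy as np
a=cv2.imread("pics/top0.png");c=a[115:275,225:425]
cv2.imwrite("pics/top0c.png",cv2.resize(c,None,fx=3.6,fy=3.6,interpolation=cv2.INTER_CUBIC))
E
```

```text
(no output)
```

View pics/top0c.png

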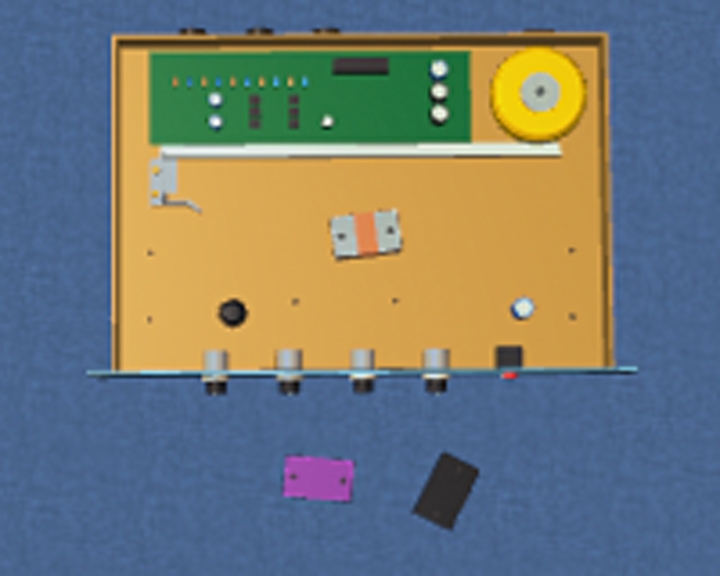

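Top view: can with copper band at crop (366,234), which is full pixel (327,180). Rail front edge runs from crop (161,157) to (561,156), the stop is at (165,178), and the purple and black look-alikes are outside the chassis.

```bash
cat > h.py <<'E'
from bench import robot
import numpy as np, cv2
np.set_printoptions(precision=2,suppress=True)
def cam(n,st=None):
    m=robot.camera_model(n);K=m["intrinsics"]
    if n=="wrist":
        T=m["tool_from_camera"];st=st or robot.state();R=np.array(st["tcp_rot"])
        return K,R@T[:3,:3],R@T[:3,3]+np.array(st["eef_pos"])
    return K,m["rotation"],m["origin"]
def ray(c,uv,z):
    K,R,o=c;u,v=uv
    d=R@np.array([(u-K[0,2])/K[0,0],-(v-K[1,2])/K[1,1],-1]);return o+d*(z-o[2])/d[2]
def proj(c,p):
    K,R,o=c;q=R.T@(np.asarray(p,float)-o);return np.array([K[0,2]-K[0,0]*q[0]/q[2],K[1,2]+K[1,1]*q[1]/q[2]])
def ch(pose,p):  # chassis pose x,y,deg -> world
    a=np.radians(pose[2]);c,s=np.cos(a),np.sin(a)
    return np.array([pose[0]+c*p[0]-s*p[1],pose[1]+s*p[0]+c*p[1],p[2]])
def inv(pose,p):
    a=np.radians(pose[2]);c,s=np.cos(a),np.sin(a);d=np.asarray(p)-np.array([pose[0],pose[1],0])
    return np.array([c*d[0]+s*d[1],-s*d[0]+c*d[1],p[2]])
E
python3 - <<'E'
from h import *
from scipy.optimize import least_squares
c=cam("top");f=lambda u,v:np.array([u/3.6+225,v/3.6+115])
obs=[((45,180,19),f(161,157)),((45,-180,19),f(561,157)),((-150,-220,44),None),((150,220,42),f(112,36)),((150,-220,42),f(608,36))]
obs=[o for o in obs if o[1] is not None]
r=least_squares(lambda p:np.concatenate([proj(c,ch(p,o[0]))-o[1] for o in obs]),[500,0,0])
print(r.x,r.fun)
w=ray(c,f(366,234),33);print(w,inv(r.x,w))
for n,z,u in(("knob",21,(232,312)),("cap",33,(523,307))): print(n,inv(r.x,ray(c,f(*u),z)))
E
```

```text
[584.77 -55.95  -0.61] [-0.33  0.12  0.09 -0.02  0.21 -0.05  0.02 -0.05]
[558.7  -59.39  33.  ] [-26.03  -3.72  33.  ]
knob [-94.03 115.36  21.  ]
cap [ -91.31 -142.31   33.  ]
```

send_rows(moves=[[0, 0, -0.127, 30, -30, 0, 0], [0, 0, -0.127, 30, -30, 0, 0], [0, 0, -0.127, 30, -30, 0, 0], [0, 0, 0, 50, -20, 0, 0], [0, 0, 0, 50, -20, 0, 0], [0, 0, 0, 50, -20, 0, 0], [0, 0, 0, 50, -20, 0, 0], [0, 0, 0, 50, -20, 0, 0], [0, 0, 0, 50, -20, -10, 0], [0, 0, 0, 50, -20, 0, 0], [0, 0, 0, 50, -20, 0, 0], [0, 0, 0, 50, -20, 0, 0]])

```text
time: 1.7
eef_pos: [473.1, 52.8, 232.6]
tcp_rot: [[0.018, -1.0, 0.008], [-1.0, -0.018, 0.005], [-0.005, -0.008, -1.0]]
wrist_force: [0.8, 1.0, 0.6]
finger_gap: 2.4
```

send_rows(moves=[[0, 0, 0.03, 40, -15, 40, 0], [0, 0, 0, 40, -15, 40, 0], [0, 0, 0, 25, -12, 30, 0], [0, 0, 0, 0, 0, 0, 0]])

```text
time: 2.1
eef_pos: [515.2, -47.5, 133.4]
tcp_rot: [[-0.021, -1.0, 0.017], [-1.0, 0.021, 0.008], [-0.008, -0.016, -1.0]]
wrist_force: [-1.5, 0.4, -0.3]
finger_gap: 0.4
```

```bash
python3 - <<'E'
from h import *
robot_im=None
st=robot.state();im=robot.snapshot("wrist");cv2.imwrite("pics/w1.png",im)
np.save("w1.npy",np.c_[st["tcp_rot"],st["eef_pos"]])
print(st["time"],np.array(st["eef_pos"]),np.array(st["tcp_rot"]))
c=cam("wrist",st);P=[584.77,-55.95,-.61]
for d in robot.cut_out("can_mid","wrist")[:2]:
    print(d["score"],d["box"]);cnt=max(cv2.findContours(d["mask"].astype(np.uint8),0,2)[0],key=cv2.contourArea)
    print(cv2.approxPolyDP(cnt,4,True)[:,0])
for n,p in dict(rl=(45,180,19),rr=(45,-180,19),stop=(45,175,3),cheek=(6,155,3),flare=(-3,142,3)).items(): print(n,proj(c,ch(P,p)))
E
```

```text
2.1 [515.21 -47.46 133.41] [[-0.02 -1.    0.02]
 [-1.    0.02  0.01]
 [-0.01 -0.02 -1.  ]]
rl [132.03  77.73]
rr [528.92  73.25]
stop [147.85  80.39]
cheek [173.97 121.96]
flare [188.   131.08]
```

View pics/w1.png

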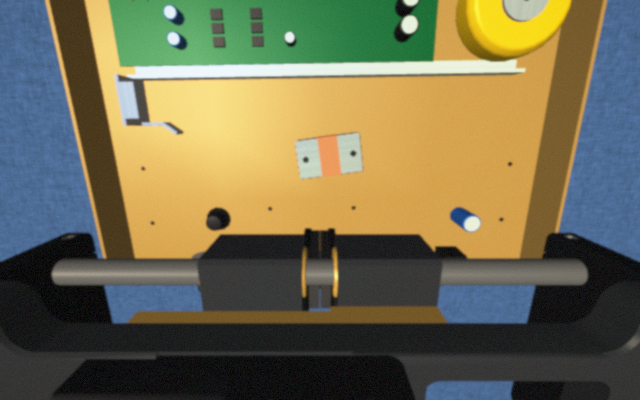

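Wrist view: the can top has corners (295,143), (358,132), (363,171), (301,179). Rail front edge runs (133,79) to (524,73), the stop is at (130,100), and the knob and capacitor are well clear. The chassis fit agrees to about 3 mm.

```bash
python3 - <<'E'
from h import *
M=np.load("w1.npy");st=dict(tcp_rot=M[:,:3],eef_pos=M[:,3]);c=cam("wrist",st);P=[584.77,-55.95,-.61]
w=[inv(P,ray(c,u,33)) for u in[(295,143),(358,132),(363,171),(301,179)]];print(np.array(w),np.mean(w,0))
for a,b in((0,1),(3,2)): d=w[a]-w[b];print(np.degrees(np.arctan2(-d[0],d[1])),np.hypot(*d[:2]))
print(inv(P,st["eef_pos"]))
for u in((133,79),(524,73)):print(inv(P,ray(c,u,19)))
E
```

```text
[[-14.06  31.36  33.  ]
 [ -4.79 -25.89  33.  ]
 [-40.29 -31.46  33.  ]
 [-47.44  26.72  33.  ]] [-26.64   0.18  33.  ]
9.19557558324823 57.98835813280041
7.0090547190804005 58.61427075777546
[-69.65   7.75 133.41]
[ 43.91 179.31  19.  ]
[  45.26 -175.56   19.  ]
```

send_rows(moves=[[-0.017, 0.008, -0.01, 5, 8, 30, 0], [0, 0, 0, 0, 0, 40, 0], [0, 0, 0, 0, 0, 30, 0], [0, 0, 0, 0, 0, 12, 0], [0, 0, 0, 0, 0, 0, 0]])

```text
time: 2.7
eef_pos: [518.7, -43.9, 31.6]
tcp_rot: [[0.003, -1.0, 0.029], [-1.0, -0.003, 0.003], [-0.003, -0.029, -1.0]]
wrist_force: [0.5, -1.4, 0.0]
finger_gap: 0.2
```

send_rows(moves=[[-0.029, 0.003, 0.01, 0, 10, 0, 0], [0, 0, 0, 0, 0, 0, 0], [0, 0, 0, 0, 0, 0, 0]])

```text
time: 3.0
eef_pos: [512.3, -40.8, 36.2]
tcp_rot: [[-0.002, -1.0, 0.009], [-1.0, 0.002, 0.002], [-0.002, -0.009, -1.0]]
wrist_force: [0.2, -0.0, -0.3]
finger_gap: 0.2
```

send_rows(moves=[[-0.009, 0.002, 0.008, 8, 2, 14, 0], [0, 0, 0, 3, 1, 10, 0], [0, 0, 0, 0, 0, 4, 0], [0, 0, 0, 0, 0, 0, 0]])

```text
time: 3.4
eef_pos: [511.0, -52.2, 7.9]
tcp_rot: [[-0.01, -1.0, 0.005], [-1.0, 0.01, 0.001], [-0.001, -0.005, -1.0]]
wrist_force: [-0.1, -0.4, -0.6]
finger_gap: 0.4
```

send_rows(moves=[[0, 0, 0, 0, -6, -3, 0], [0, 0, 0, 0, -6, -1, 0], [0, 0, 0, 0, -6, 0, 0], [0, 0, 0, 0, -6, 0, 0], [0, 0, 0, 0, -6, 0, 0], [0, 0, 0, 0, -6, 0, 0], [0, 0, 0, 0, -6, 0, 0], [0, 0, 0, 0, -6, 0, 0], [0, 0, 0, 0, -6, 0, 0]])

```text
time: 4.3
eef_pos: [567.9, -53.2, 12.1]
tcp_rot: [[-0.01, -1.0, 0.001], [-1.0, 0.01, 0.0], [-0.0, -0.001, -1.0]]
wrist_force: [-2.1, -0.0, 0.8]
finger_gap: 0.5
```

send_rows(moves=[[0, 0, 0, 0, -4, 0, 0], [0, 0, 0, 0, -4, 0, 0], [0, 0, 0, 0, -3, 0, 0], [0, 0, 0, 0, -3, 0, 0]])

```text
time: 4.7
eef_pos: [583.3, -53.4, 12.0]
tcp_rot: [[-0.01, -1.0, 0.0], [-1.0, 0.01, -0.0], [0.0, -0.0, -1.0]]
wrist_force: [-1.8, 0.0, 0.7]
finger_gap: 0.6
```

send_rows(moves=[[0, 0, 0, 0, -2, 0, 0], [0, 0, 0, 0, -2, 0, 0], [0, 0, 0, 0, -2, 0, 0]])

```text
time: 5.0
eef_pos: [584.1, -53.8, 11.2]
tcp_rot: [[-0.011, -1.0, -0.012], [-1.0, 0.011, -0.001], [0.001, 0.012, -1.0]]
wrist_force: [-5.1, 1.2, 3.9]
finger_gap: 0.7
```

```bash
python3 - <<'E'
from h import *
st=robot.state();im=robot.snapshot("wrist");cv2.imwrite("pics/w2.png",im)
np.save("w2.npy",np.c_[st["tcp_rot"],st["eef_pos"]])
c=cam("wrist",st);P=[584.77,-55.95,-.61]
print(st["eef_pos"],st["wrist_force"],inv(P,st["eef_pos"]))
E
```

```text
[584.06 -53.85  11.2 ] [-5.14  1.24  3.94] [-0.73  2.09 11.2 ]
```

View pics/w2.png

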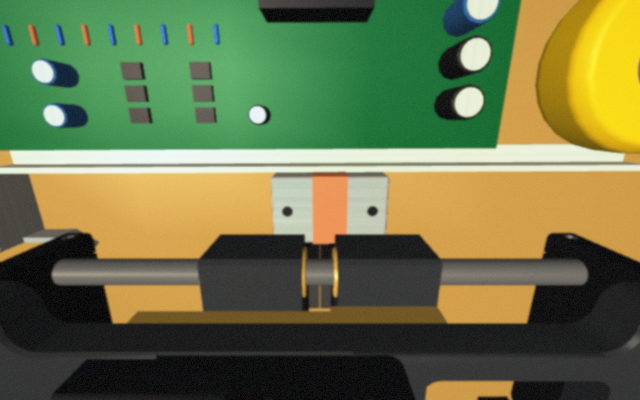

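The can's rear edge lies along the rail across its full length, from (273,173) to (388,173). It is flat, with its centre column near 330.

```bash
python3 - <<'E'
from h import *
M=np.load("w2.npy");st=dict(tcp_rot=M[:,:3],eef_pos=M[:,3]);c=cam("wrist",st);P=[584.77,-55.95,-.61]
for u in((273,176),(388,175)):print(inv(P,ray(c,u,33)))
for u in((30,172),(630,171)):print(inv(P,ray(c,u,19)))
E
```

```text
[46.1  26.21 33.  ]
[ 46.63 -31.26  33.  ]
[ 45.45 161.67  19.  ]
[  46.13 -166.96   19.  ]
```

send_rows(moves=[[0.006, 0, 0, 0, 6, 0, 0], [0, 0, 0, 0, 12, 0, 0], [0, 0, 0, 0, 14, 0, 0], [0, 0, 0, 20, 2, 0, 0], [0, 0, 0, 25, 0, 0, 0], [0, 0, 0, 20, 0, 0, 0], [0, 0, 0, 0, 0, 0, 0]])

```text
time: 5.75
eef_pos: [549.1, -118.6, 12.5]
tcp_rot: [[-0.007, -1.0, 0.006], [-1.0, 0.007, 0.0], [-0.0, -0.006, -1.0]]
wrist_force: [-0.7, 0.2, 0.1]
finger_gap: 0.2
```

send_rows(moves=[[0, 0, 0, 0, -20, 0, 0], [0, 0, 0, 0, -20, 0, 0], [0, 0, 0, 0, -12, 0, 0], [0, 0, 0, 0, -5, 0, 0], [0, 0, 0, 0, 0, 0, 0]])

```text
time: 6.25
eef_pos: [606.8, -117.4, 13.6]
tcp_rot: [[-0.008, -1.0, 0.011], [-1.0, 0.008, 0.001], [-0.001, -0.011, -1.0]]
wrist_force: [-0.1, 0.5, 0.5]
finger_gap: 0.2
```

send_rows(moves=[[-0.01, 0, 0.003, -6, -2, 1, 0], [0, 0, 0, -6, 0, 0, 0], [0, 0, 0, -6, 0, 0, 0], [0, 0, 0, -8, 0, 0, 0], [0, 0, 0, -8, 0, 0, 0], [0, 0, 0, -8, 0, 0, 0], [0, 0, 0, -8, 0, 0, 0]])

```text
time: 6.95
eef_pos: [606.4, -63.1, 12.5]
tcp_rot: [[-0.011, -1.0, -0.003], [-1.0, 0.011, 0.001], [-0.001, 0.003, -1.0]]
wrist_force: [-0.1, -0.8, -0.8]
finger_gap: 0.4
```

```bash
python3 - <<'E'
from h import *
st=robot.state();im=robot.snapshot("wrist");cv2.imwrite("pics/w3.png",im)
P=[584.77,-55.95,-.61];print(inv(P,st["eef_pos"]),st["wrist_force"])
E
```

```text
[21.73 -6.91 12.48] [-0.1  -0.79 -0.83]
```

View pics/w3.png

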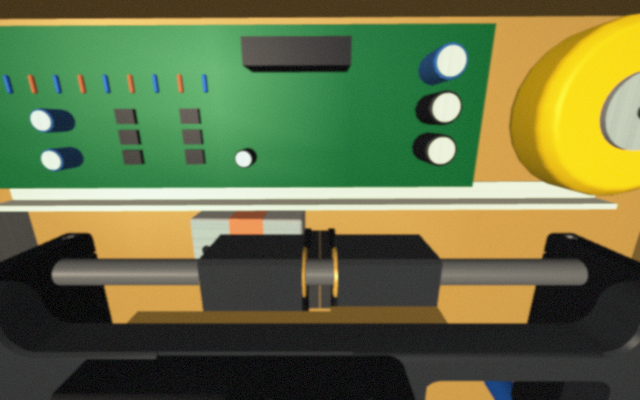

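The can is sliding left, with its rear edge about 2 degrees off the rail: left (197,215), right (304,211), rail line at row 208. I'll carry on to just before the bay and flatten it there.

send_rows(moves=[[0, 0, 0, -8, 0, 0, 0], [0, 0, 0, -8, 0, 0, 0], [0, 0, 0, -8, 0, 0, 0], [0, 0, 0, -8, 0, 0, 0], [0, 0, 0, -8, 0, 0, 0], [0, 0, 0, -8, 0, 0, 0], [0, 0, 0, -6, 0, 0, 0]])

```text
time: 7.7
eef_pos: [607.1, -3.4, 12.6]
tcp_rot: [[-0.01, -1.0, -0.003], [-1.0, 0.01, 0.001], [-0.001, 0.003, -1.0]]
wrist_force: [0.7, -1.0, -0.2]
finger_gap: 0.6
```

```bash
python3 - <<'E'
from h import *
st=robot.state();im=robot.snapshot("wrist");cv2.imwrite("pics/w4.png",im)
np.save("w4.npy",np.c_[st["tcp_rot"],st["eef_pos"]])
P=[584.77,-55.95,-.61];print(inv(P,st["eef_pos"]),st["wrist_force"])
E
```

```text
[21.81 52.76 12.56] [ 0.68 -0.99 -0.22]
```

View pics/w4.png

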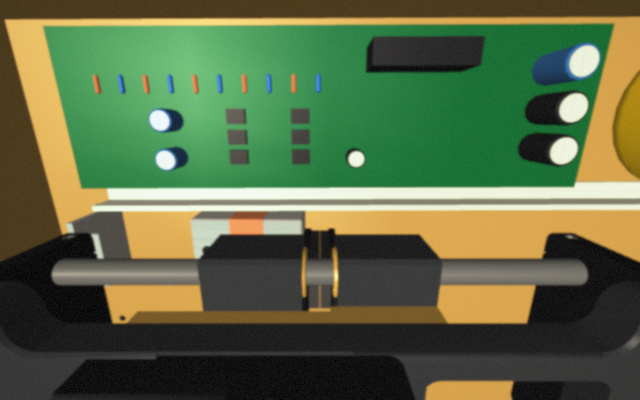

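send_rows(moves=[[0, 0, 0, 8, 0, 0, 0], [0, 0, 0, 4, 15, 0, 0], [0, 0, 0, 0, 20, 0, 0], [0, 0, 0, 0, 12, 0, 0], [0, 0, 0, -25, 0, 0, 0], [0, 0, 0, -25, 0, 0, 0], [0, 0, 0, -3, 0, 0, 0], [0, 0, 0, 0, 0, 0, 0]])

```text
time: 8.55
eef_pos: [559.6, 35.7, 13.2]
tcp_rot: [[-0.014, -1.0, -0.0], [-1.0, 0.014, 0.002], [-0.002, 0.001, -1.0]]
wrist_force: [-0.4, 1.0, 1.2]
finger_gap: 0.8
```

send_rows(moves=[[0, 0, 0.004, -2, -7, 0, 0], [0, 0, 0, 0, -7, 0, 0], [0, 0, 0, 0, -5, 0, 0], [0, 0, 0, 0, -3, 0, 0], [0, 0, 0, 0, -3, 0, 0], [0, 0, 0, 0, -3, 0, 0]])

```text
time: 9.15
eef_pos: [584.7, 33.2, 11.9]
tcp_rot: [[-0.024, -1.0, -0.014], [-1.0, 0.024, 0.0], [0.0, 0.014, -1.0]]
wrist_force: [-7.9, 3.6, 4.1]
finger_gap: 0.5
```

```bash
python3 - <<'E'
from h import *
st=robot.state();im=robot.snapshot("wrist");cv2.imwrite("pics/w5.png",im)
np.save("w5.npy",np.c_[st["tcp_rot"],st["eef_pos"]])
P=[584.77,-55.95,-.61];print(inv(P,st["eef_pos"]),st["wrist_force"])
E
```

```text
[-1.04 89.13 11.9 ] [-7.9   3.56  4.1 ]
```

View pics/w5.png

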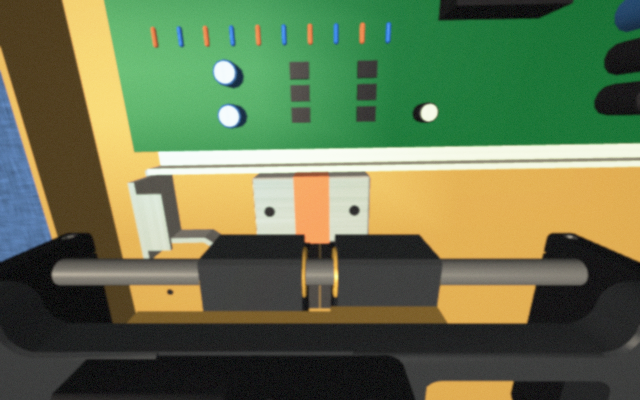

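The can is flat on the rail again: rear edge (255,175) to (369,174). The bay and stop on its left are clear.

send_rows(moves=[[0.01, 0, 0, 0, 10, 0, 0], [0, 0, 0, 0, 14, 0, 0], [0, 0, 0, 20, 0, 0, 0], [0, 0, 0, 25, 0, 0, 0], [0, 0, 0, 8, 0, 0, 0], [0, 0, 0, 0, -20, 0, 0], [0, 0, 0, 0, -20, 0, 0], [0, 0, 0, 0, -8, 0, 0], [0, 0, 0, 0, 0, 0, 0]])

```text
time: 10.1
eef_pos: [608.2, -22.8, 11.0]
tcp_rot: [[-0.025, -1.0, -0.004], [-1.0, 0.025, -0.0], [0.0, 0.004, -1.0]]
wrist_force: [-0.0, -0.3, 0.2]
finger_gap: 0.6
```

send_rows(moves=[[0, 0, 0.01, -7, 0, 0, 0], [0, 0, 0, -7, 0.1, 0, 0], [0, 0, 0, -7, 0.1, 0, 0], [0, 0, 0, -7, 0.1, 0, 0], [0, 0, 0, -7, 0.1, 0, 0], [0, 0, 0, -7, 0.1, 0, 0], [0, 0, 0, -6, 0.1, 0, 0], [0, 0, 0, -6, 0.1, 0, 0]])

```text
time: 10.9
eef_pos: [605.4, 36.0, 10.5]
tcp_rot: [[-0.035, -0.999, -0.009], [-0.999, 0.035, -0.001], [0.001, 0.009, -1.0]]
wrist_force: [-0.0, -1.5, -0.0]
finger_gap: 0.8
```

send_rows(moves=[[0, 0, 0, -4, -0.5, 0, 0], [0, 0, 0, -3, -0.5, 0, 0], [0, 0, 0, -3, -0.5, 0, 0], [0, 0, 0, -2, 0, 0, 0]])

```text
time: 11.3
eef_pos: [607.1, 49.2, 10.4]
tcp_rot: [[-0.035, -0.999, -0.01], [-0.999, 0.035, -0.002], [0.002, 0.01, -1.0]]
wrist_force: [-0.5, -1.9, 0.3]
finger_gap: 0.2
```

send_rows(moves=[[0, 0, 0, -2, 0, 0, 0], [0, 0, 0, -2, 0, 0, 0], [0, 0, 0, -2, 0, 0, 0]])

```text
time: 11.6
eef_pos: [606.5, 52.5, 10.5]
tcp_rot: [[-0.035, -0.999, -0.014], [-0.999, 0.035, -0.006], [0.006, 0.013, -1.0]]
wrist_force: [0.9, -11.3, 1.4]
finger_gap: 0.5
```

send_rows(moves=[[0, 0, -0.02, 5, 0, 0, 0], [0, 0, 0, 10, 0, 0, 0], [0, 0, 0, 10, 40, -20, 0], [0, 0, 0, 0, 40, -40, 0], [0, 0, 0, -20, 0, -40, 0], [0, 0, 0, 0, 0, 0, 0]])

```text
time: 12.2
eef_pos: [527.2, 46.6, 108.1]
tcp_rot: [[-0.017, -1.0, -0.017], [-1.0, 0.017, -0.006], [0.006, 0.017, -1.0]]
wrist_force: [1.1, 0.8, 0.1]
finger_gap: 0.0
```

```bash
python3 - <<'E'
from h import *
st=robot.state();im=robot.snapshot("wrist")
np.save("w6.npy",np.c_[st["tcp_rot"],st["eef_pos"]])
P=[584.77,-55.95,-.61];print(st["time"],inv(P,st["eef_pos"]),st["wrist_force"])
c=cam("wrist",st);u=proj(c,ch(P,(27,145,33)));print(u)
x,y=int(u[0])-100,max(0,int(u[1])-75);print(x,y)
cv2.imwrite("pics/w6.png",cv2.resize(im[y:y+150,x:x+200],None,fx=4,fy=4,interpolation=cv2.INTER_CUBIC))
E
```

```text
12.2 [-58.64 101.92 108.13] [1.06 0.77 0.08]
[264.74 103.03]
164 28
```

View pics/w6.png

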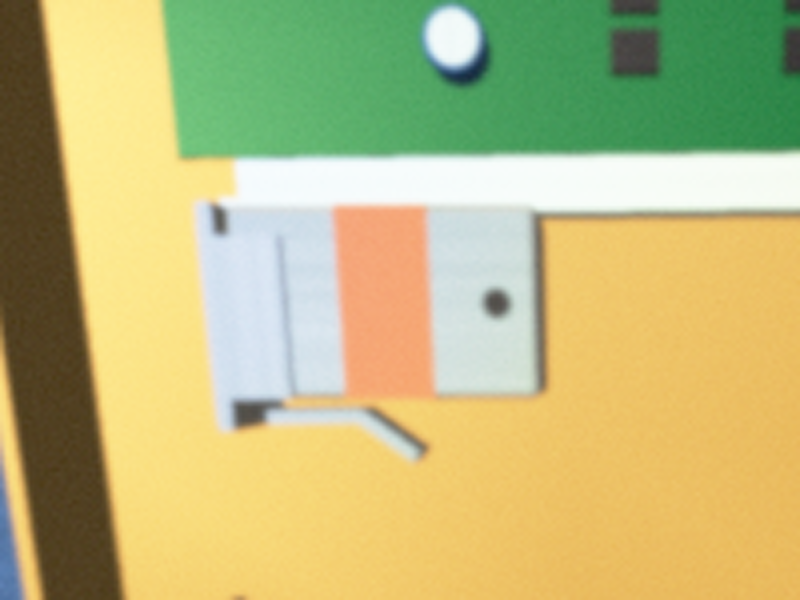

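The can sits in the bay under the lip and parallel to the rail: rear edge (230–530, 207), front edge at row 394, with a gap to the cheek on the near side. I'll check the gaps numerically.

```bash
python3 - <<'E'
from h import *
M=np.load("w6.npy");st=dict(tcp_rot=M[:,:3],eef_pos=M[:,3]);c=cam("wrist",st);P=[584.77,-55.95,-.61]
f=lambda u,v:(164+(u-1.5)/4,28+(v-1.5)/4)
for n,u,z in(("rear L",(232,207),33),("rear R",(530,207),33),("front R",(538,394),33),("front L",(300,395),33),("rail",(560,213),19),("rail2",(790,212),19),("lip edge L",(280,238),37.5),("lip edge N",(292,392),37.5),("cheek top inner end",(362,409),17)):print(n,inv(P,ray(c,f(*u),z)))
E
```

```text
rear L [ 44.4  177.09  33.  ]
rear R [ 44.11 119.8   33.  ]
front R [  9.26 119.21  33.  ]
front L [  9.34 167.07  33.  ]
rail [ 44.54 114.7   19.  ]
rail2 [44.49 67.7  19.  ]
lip edge L [ 38.38 167.14  37.5 ]
lip edge N [ 10.07 167.38  37.5 ]
cheek top inner end [  5.81 158.31  17.  ]
```

send_rows(moves=[[0, 0, 0, 0, 0, -40, 0], [0, 0, 0, 0, 30, -40, 0], [0, 0, 0, 0, 40, -20, 0], [0, 0, 0, 0, 40, 0, 0], [0, 0, 0, 0, 0, 0, 0]])

```text
time: 12.75
eef_pos: [413.6, 47.5, 207.4]
tcp_rot: [[-0.024, -0.999, -0.031], [-1.0, 0.024, -0.005], [0.006, 0.031, -1.0]]
wrist_force: [0.2, -0.1, -0.2]
finger_gap: 0.4
```

```bash
python3 - <<'E'
from h import *
im=robot.snapshot("top");a=cv2.imread("pics/top0.png")
f=lambda i:cv2.resize(i[115:235,225:425],None,fx=3,fy=3,interpolation=cv2.INTER_CUBIC)[:290]
cv2.imwrite("pics/top1.png",np.vstack([f(a),f(im)]))
print(robot.state()["time"])
E
```

```text
12.8
```

View pics/top1.png

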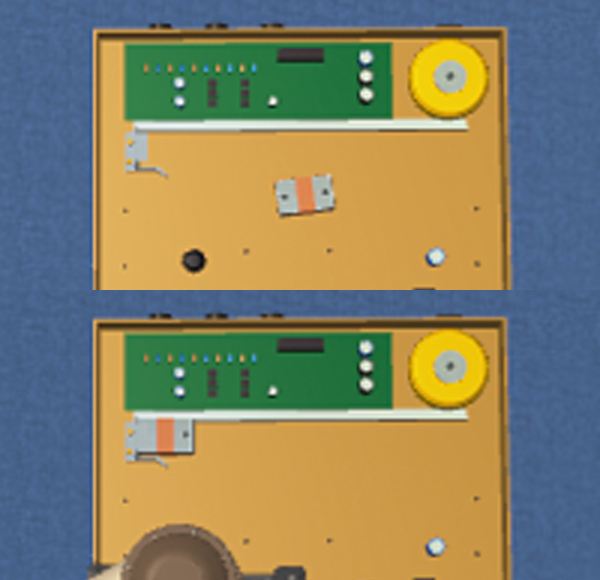

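The top view shows the can home in the corner at (162,436). The capacitor has not moved, and the knob is hidden under the arm, though no finger went near it. Handing in.

```bash
python3 -c "
from bench import robot
print(robot.job_done())"
```

```text
the job is handed in; nothing more can be done
None
```

I pushed the can back flat against the rail, slid it left, flattened it once more just before the bay, and pushed it in until it met the end stop. I handed in at about 12.8 s of the 48 s allowed, with the arm clear of everything.

- **Against the stop:** the push force jumped to about 11 N at the end stop. The close-up puts the can within about 0.5 mm of home, allowing for an offset of about 4 mm along the rail in that picture.
- **Against the rail:** the can is parallel to within about 0.3 degrees, with a gap of 0.4 mm or less, which is within measuring error. I did not press it against the rail again after it reached the stop.
- **Sliding:** on the way left the can sat about 2 degrees off the rail, so I flattened it before the bay. I then angled the fingertip slightly to hold it there.
- **Network check:** the network found no can in the wrist picture, so I read its corners off the picture by eye.
- **Bystanders:** the capacitor is unmoved in the last top view. The arm hid the knob there, so I could not confirm it, but the planned path kept the fingertip well away from it.

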